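# Ready the test kiln for its drying fire

## Task

The test kiln is loaded: get it ready for its drying fire. With the fingertips, push the kiln door gently until it is fully shut, without slamming it, and push the vent cover (the flat slab lying between the rails on the roof) along its rails until the vent hole is completely open, never lifting it off the roof. Leave the pots and the jar where they stand.

Things in the scene. Friction and masses are not known exactly. Their poses are not given: they have to be found in the camera images.
- kiln: Bench-top test kiln, fixed; grey steel case 260 mm deep (x, towards the back) by 280 mm wide (y, to the left seen from the front), flat roof at z = 275 mm. Origin: centre of its underside, on the bench; turned up to 0.25 rad. The case's front is at x = -130 mm. A grey control box is fixed to its right side (y = -141 to -211 mm, top at z = 210 mm).
- door (a joint): Angle of the kiln door in rad: 0 shut against the case, positive open (starts at 0.3 to 0.7, limit 1.6). It hangs on an upright hinge at the case's front left corner and swings out towards the robot. It stays where it is left: hinge friction about 0.35 N m, no spring, no latch.
- door_hinge (a point): On the hinge axis, level with the door's top edge (z = 267 mm). Axes turn with the door: -y along the door from hinge to free edge, -x the outer face's outward normal. The flat panel spans y = -12 to -292, x = -17.5 to +17.5, z = 0 to -232 mm here. Shut, these axes are parallel to the kiln's and the point lies at x = -149.5, y = +152 mm in its frame.
- door_panel (a point): Point on the door's outer face, 172 mm from the hinge axis and 20 mm below the top edge; axes as door_hinge. The upper 80 mm of the outer face is bare but for two 3 mm hinge straps near the hinge.
- door_handle (a point): Middle of the upright black bar handle, 35 mm out from the outer face, 262 mm from the hinge axis; its top is about 80 mm below the door's top edge. Axes as door_hinge. A peep-hole plug also stands out 15 mm at the panel's centre, 117 mm below the top.
- vent (a point): Centre of the round vent hole, 32 mm across, in the roof, at roof height: x = -60, y = -60, z = 275 mm in the kiln's frame, axes as the kiln's. At first hidden under the vent cover.
- rail_stop (a point): On the roof, the middle of the near face of the stop bar at the rails' left end: x = -60, y = +97.5, z = 275 mm in the kiln's frame. Two straight rails run along y from the stop's end to y = -112 mm, 8 mm high, 5 mm thick, inner faces 74 mm apart; the stop is 8 mm high; the right end is open.
- vent_cover: Vent cover: loose slab of pale grey-brown kiln shelf, 70 mm (x) by 90 mm along the rails (y) by 15 mm thick, about 190 g, lying flat on the roof between the rails with 2 mm play each side, at first over the vent hole. Origin: centre of its underside. A push of 1 to 3 N on its right end slides it left (kiln +y), up to the stop.
- roof_bowl: Small clay bowl, 60 mm across, 32 mm high, drying on the roof at the back left, behind the rails; leave alone. Origin: centre of its underside.
- glaze_jar: Glaze jar, 68 mm across, 85 mm high, on the bench beside the kiln front; leave alone. Origin: centre of its underside.
- clay_mug: Terracotta mug, 80 mm across, 95 mm high, with a handle, on the bench beside the kiln front (jar and mug may be on either side); leave alone. Origin: centre of its underside.
- test_cup0: Small bisque test cup, 42 mm across, 45 mm high, standing inside the kiln chamber on the right; leave alone. Origin: centre of its underside.
- test_cup1: The same kind of cup, in the chamber on the left; leave alone. Origin: centre of its underside.
Mind the look-alikes: they are no part of the job. What is shaped like the vent_cover but pink, turquoise or yellow is not meant.

How it is judged (in metres and radians):
At the end, for the whole second after the job is handed in: The door is shut to within 0.02 rad (6 mm at its edge); the vent cover lies flat and still on the roof between its rails, on the left of the vent hole, with its centre at least 60 mm from the hole's centre, so that the hole is wholly open (value of joint door below 0.02 rad and y of vent_cover in the frame of vent between 0.06 and 0.125 m and z of vent_cover in the frame of vent between -0.004 and 0.004 m and angle between vent_cover's own z axis and vertical below 0.05 rad and linear speed of vent_cover below 0.02 m/s); the robot touches nothing.
It fails at once if the door is slammed (faster than 1.5 rad/s in the last 0.15 rad) (value of joint door below 0.15 rad and velocity of joint door below -1.5 rad/s).
It fails at once if the vent cover is lifted or tipped off the roof (6 mm or 0.15 rad) (z of vent_cover in the frame of vent above 0.006 m or angle between vent_cover's own z axis and vertical above 0.15 rad).
It fails at once if a pot or the jar is shifted (over 20 mm; cups in the kiln 15 mm), or tipped (distance of any of glaze_jar, clay_mug, roof_bowl from where it was at the start of the episode above 0.02 m or distance of any of test_cup0, test_cup1 from where it was at the start of the episode above 0.015 m or angle between any of glaze_jar, clay_mug, roof_bowl, test_cup0, test_cup1's own z axis and vertical above 0.3 rad).
It also fails if it takes over 42 s, if anything falls off the work surface, if the arm or the gripper's body presses on something with over 40 N, if the wrist force passes 120 N, or if a joint passes its speed limit or range.

## Robot

A 6-joint arm with a two-finger parallel gripper is mounted at the origin on the work surface. World frame = base frame: x ahead of the robot, y to its left, z up, the work surface at z = 0. Lengths are in mm, angles in rad, forces in N, time in s.
With the tool pointing down it reaches from about 350 to 875 mm from the base axis. Payload 4.2 kg.
Tool frame: the origin (TCP) lies midway between the tips of the shut fingers; the grasp point (between the pads) lies 19 mm behind it; z points along the fingers, y is the line along which they close (so a half turn about z gives the same grasp; the last joint's range is limited). The gripper opens to 85 mm and grips with 20 to 120 N. Pads are 22 mm wide; open, the fingers measure 114 mm over their backs; the gripper's body (76 mm by 85 mm) begins 54 mm behind the grasp point. The pads swing forward as they close: fully open they stand 13 mm farther back than shut.
Start: joints at [-1.064, 0.385, 0.008, 0, -1.194, -0.259], TCP at [153.312, -605.883, 231.312] pointing down, gripper open.
Joint ranges: [-3.14, 3.14], [-1.21, 2.06], [-1.07, 1.41], [-3.16, 2.05], [-2.99, -0.16], [-3.1, 3.1]. Speed limits (rad/s): [2.79, 2.79, 3.14, 3.14, 3.14, 3.14].

## Interface

Orientations are given as a unit quaternion [x, y, z, w].
In Python, from bench import read_state, get_image, job_done gives the robot as it stands.
- The arm moves only by the shell command python3 -m jog 'ROWS'. ROWS is JSON, a list of rows, each a list of 3 entries, a list of its own where there are three numbers: the shift along the world's x, y, z scaled (see below), then the turn, a rotation vector about the world's x, y, z scaled (see below), then the gripper's target within -1 to 1 (shut at 1, half-way at 0, fully open at -1). In form: [[[x, y, z], [wx, wy, wz], claw], ...]. A call has 1 to 20 rows; each row is the pose to reach, as a shift and turn from the pose commanded when the call began; what a row does not reach only later rows make up. The controller multiplies each number of a shift by 10 cm and each number of a turn by 120 degrees. A row lasts 1/10 s, in which the tool goes at most 50 mm and 8.59 degrees, less where a joint would pass 70% of its speed; a pose out of reach is approached as far as the arm can. A call with a number of a shift or a turn outside -1 to 1 is refused whole. A call with a gripper value outside its range is refused whole. The fingers move at their own pace and stop on an object; the grip force is fixed at half the most. Time passes only in rows, so rows that repeat a pose let the fingers close. It gives the time, the measured TCP pose, the force, the opening and the grip force at its end, in the units of the state.
- read_state(): the state, without advancing time (a new reading comes with each control period).
- get_image(name): name is "side" or "top" or "wrist"; returns a dict with "frame" (420x560x3 uint8, red, green, blue), "range_z" (420x560 float32, mm along the optical axis (not along the pixel's ray), 0 where there is no reading), "fx", "fy", "cx", "cy" (pixels), "distortion" ([k1, k2, p1, p2, k3] as OpenCV has them; the pictures are not rectified), "R" (3x3) and "t" (3): a world point X has camera coordinates R X + t. Camera axes: x right, y down, z forward; pixel columns grow to the right and rows downward; lengths in mm; the calibration is good to about 2 mm. A picture is of the moment at which its call begins.
- job_done(): hands the job in; it is judged then, once.
The state is a dict: "clock": time; "joints": joint angles; "joint_vel": joint speeds; "joint_efforts": joint torques, N m; "position": TCP position; "ee_rot": TCP orientation; "contact_force": force on the tool from outside, world axes, zero at the start; "wrist_torque": the same for the moment, N m; "gripper_width": finger opening in mm; "grasp_force": force on a finger pad.
Only numpy, scipy, OpenCV 4.12 (cv2) and the standard library are available. Lean on these libraries where they do the work, as an engineer would, in place of code of your own. Each camera call takes 0.05 s, during which the arm holds its last target. There are 200 camera calls.

## Working session

There is one attempt and no reset: what is moved stays moved. The work goes in short steps, Python scripts to look and compute and a shell command to move; the robot and the scene stay as the last step left them, time stands still between calls to the robot, and variables do not carry over. Pictures are saved under pics/ and viewed, at most 10 in all, crops included, and the job is handed in when it is done.

```bash
mkdir -p pics; cat > h.py <<'E'
import numpy as np,cv2
from bench import *
def snap(n,f):
    g=get_image(n); np.savez(''+n+'.npz',**{k:np.array(v) for k,v in g.items()})
    cv2.imwrite(f,g['frame'][:,:,::-1]); return g
def cloud(n):
    g=np.load(''+n+'.npz'); z=g['range_z']; H,W=z.shape
    K=np.array([[g['fx'],0,g['cx']],[0,g['fy'],g['cy']],[0,0,1]],float)
    u,v=np.meshgrid(np.arange(W),np.arange(H))
    p=cv2.undistortPoints(np.stack([u,v],-1).reshape(-1,1,2).astype(float),K,g['distortion'].astype(float)).reshape(H,W,2)
    P=np.dstack([p*z[...,None],z])
    X=(P-g['t'])@g['R']; X[z<=0]=np.nan
    return X
E
python3 - <<'E'
from h import *
snap('top','pics/top0.png');snap('side','pics/side0.png')
a=cv2.imread('pics/top0.png');b=cv2.imread('pics/side0.png')
print(read_state())
E
```

```text
{'clock': 0.1, 'joints': array([-1.06438636e+00,  3.85524208e-01,  6.80067561e-03, -4.32377409e-04,
       -1.19400560e+00, -2.58643729e-01]), 'joint_vel': array([-0.00042834, -0.0007325 ,  0.00340813,  0.00408688, -0.00224745,
        0.00090425]), 'joint_efforts': array([-5.67359020e-04, -3.93319881e+01,  1.88929242e+01,  4.19789851e+00,
       -2.53622398e-03,  1.44672764e-06]), 'position': array([ 153.19808486, -605.41430338,  230.31941221]), 'ee_rot': array([-1.23487299e-01,  9.92345662e-01,  9.71562353e-04, -1.74302755e-04]), 'contact_force': array([ 0.37717469, -0.31715952, -0.62581833]), 'wrist_torque': array([-0.00667581, -0.0360082 , -0.01316521]), 'grasp_force': 0.0, 'gripper_width': 85.38129847479773}
```

View pics/top0.png

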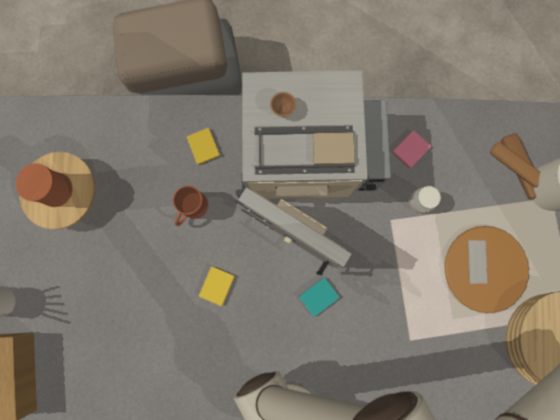

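View pics/side0.png

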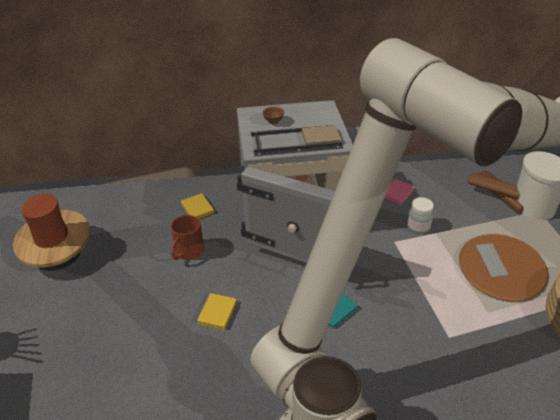

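The top view shows the roof at columns 242–365 and rows 72–182. The tan cover is at (334,148) and the grey part of the rail bay at (287,150), with the bowl at (283,103). The door's top edge runs from (243,198) to (348,260). The mug is at (190,202) and the jar at (427,200).

```bash
python3 - <<'E'
from h import *
X=cloud('top')
def at(u,v): return X[v-2:v+3,u-2:u+3].reshape(-1,3)
for n,u,v in [('cover',334,148),('bay',287,150),('bowl',283,103),('door',296,228),('mug',190,202),('jar',427,200),('roof',255,90),('hand',322,268)]: print(n,np.nanmedian(at(u,v),0).round(1))
x,y,z=X[...,0],X[...,1],X[...,2]
vv,uu=np.mgrid[:420,:560]
def rect(n,m):
    p=X[m][:,:2].astype(np.float32); print(n,len(p),cv2.minAreaRect(p),np.nanmedian(X[m][:,2]));return p
rect('roof',(abs(z-275)<5)&(uu>238)&(uu<370)&(vv<186))
g=np.load('top.npz')['frame'].astype(int)
tan=(g[...,0]-g[...,2]>30)
rect('cover',(abs(z-290)<6)&(uu>300)&(uu<365)&(vv>125)&(vv<170))
p=rect('door',(abs(z-267)<8)&(uu>225)&(uu<356)&(vv>186)&(vv<270))
l=cv2.fitLine(p,cv2.DIST_HUBER,0,.01,.01).ravel();print(l)
s=(p-l[2:])@l[:2]; print([ (l[2:]+l[:2]*q).round(1) for q in np.percentile(s,[.5,99.5])])
E
```

```text
cover [682.  -94.4 290.5]
bay [680.   10.4 275.1]
bowl [788.2  20.9 285.6]
door [504.2 -12.  267.4]
mug [600.4 289.    5.2]
jar [ 602.2 -367.8   85.3]
roof [825.4  86.7 275. ]
hand [417.1 -80.  174.4]
roof 10901 ((743.3468627929688, -25.933731079101562), (263.12115478515625, 281.9365234375), 1.820404052734375) 275.27974017851017
cover 1338 ((683.8299560546875, -82.11067199707031), (84.2547607421875, 114.05557250976562), 1.0283437967300415) 290.03308724782846
door 1970 ((508.168701171875, -7.302154541015625), (280.36773681640625, 35.5123291015625), 58.329010009765625) 266.90893780675503
[  0.5248476   0.8511962 506.91464    -8.52268  ]
[array([ 435.1, -124.9]), array([580.3, 110.5])]
```

Kiln is at about (743, -26) with yaw 0.032. The hinge is at (589,121), the door is open about 0.58 rad, and the vent is at (685,-88). These match the given sizes, so I'll approach from the right of the cover with the fingers shut.

```bash
python3 -m jog '[[[0.3,0.23,0.2],[0,0,-0.05],1],[[0.6,0.46,0.4],[0,0,-0.1],1],[[0.89,0.7,0.55],[0,0,-0.103],1],[[0.89,0.7,0.55],[0,0,-0.103],1]]' && python3 -m jog '[[[0.3,0.23,0.2],[0,0,0],1],[[0.6,0.46,0.4],[0,0,0],1],[[0.89,0.7,0.55],[0,0,0],1]]' && python3 -m jog '[[[0.4,0.31,0],[0,0,0],1],[[0.8,0.63,0],[0,0,0],1],[[0.89,0.7,0],[0,0,0],1]]' && python3 -m jog '[[[0.4,0.31,0],[0,0,0],1],[[0.8,0.63,0],[0,0,0],1],[[0.89,0.7,0],[0,0,0],1]]' && python3 -m jog '[[[0.4,0.31,0],[0,0,0],1],[[0.8,0.63,0],[0,0,0],1],[[0.89,0.7,0],[0,0,0],1]]' && python3 -m jog '[[[0.4,0.31,0],[0,0,0],1],[[0.8,0.63,0],[0,0,0],1],[[0.89,0.7,0],[0,0,0],1],[[0.89,0.7,0],[0,0,0],1],[[0.89,0.7,0],[0,0,0],1]]'
python3 - <<'E'
from h import *
snap('wrist','pics/w1.png'); snap('top','pics/t1.png')
s=read_state();print(s['clock'],s['position'],s['ee_rot'],s['contact_force'],s['gripper_width'])
X=cloud('wrist');x,y,z=X[...,0],X[...,1],X[...,2]
m=(abs(z-290)<4)&(abs(x-684)<60)&(y<0)&(y>-180)
p=X[m];print(len(p),cv2.minAreaRect(p[:,:2].astype(np.float32)),np.percentile(p,[1,99],axis=0) if len(p) else 0)
E
```

```text
clock: 0.5
position: [245.4, -534.6, 288.9]
ee_rot: [-0.018, 1.0, -0.002, 0.001]
contact_force: [0.7, -0.2, 0.6]
gripper_width: 28.2
grasp_force: 0.0
clock: 0.8
position: [331.8, -465.4, 341.7]
ee_rot: [-0.016, 1.0, 0.0, -0.0]
contact_force: [0.9, -1.1, 0.5]
gripper_width: -0.1
grasp_force: 0.0
clock: 1.1
position: [422.8, -393.4, 340.1]
ee_rot: [-0.018, 1.0, 0.001, -0.0]
contact_force: [-1.0, -0.4, -1.2]
gripper_width: -0.2
grasp_force: 0.0
clock: 1.4
position: [511.5, -323.8, 339.6]
ee_rot: [-0.018, 1.0, 0.001, -0.001]
contact_force: [-0.7, -0.1, -0.2]
gripper_width: -0.1
grasp_force: 0.0
clock: 1.7
position: [600.5, -253.9, 339.1]
ee_rot: [-0.017, 1.0, 0.001, -0.001]
contact_force: [0.3, -0.7, -0.5]
gripper_width: 0.4
grasp_force: 0.0
clock: 2.2
position: [686.5, -187.1, 340.8]
ee_rot: [-0.016, 1.0, -0.0, -0.001]
contact_force: [0.2, 0.0, 0.5]
gripper_width: -0.0
grasp_force: 0.0
2.3 [ 686.17039335 -187.51891566  341.92319839] [-1.51142969e-02  9.99885756e-01 -1.64308543e-04  8.27490516e-05] [-0.59101997  0.18297974  0.21928448] 0.026148196891574584
14660 ((682.8847045898438, -92.75149536132812), (70.58154296875, 90.97130584716797), 1.9139975309371948) [[ 648.23031772 -137.54949751  287.2010482 ]
 [ 716.88357456  -49.58426227  290.43145358]]
```

View pics/w1.png

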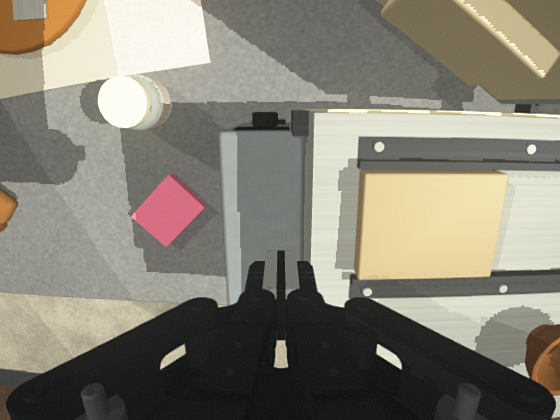

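The wrist view shows the tan cover at columns 358–507 and rows 172–278. Its centre is (683,-93) and its right end is at y≈-138, beside the shut fingers. Next I'll lower the fingers and push left.

```bash
python3 -m jog '[[[0,0,-0.2],[0,0,0],1],[[-0.01,0,-0.4],[0,0,0],1],[[-0.02,0,-0.55],[0,0,0],1],[[-0.02,0,-0.6],[0,0,0],1],[[-0.02,0,-0.6],[0,0,0],1]]' && python3 -m jog '[[[0,0.1,0],[0,0,0],1],[[0,0.2,0],[0,0,0],1],[[-0.01,0.28,0],[0,0,0],1],[[-0.01,0.36,0],[0,0,0],1],[[-0.01,0.44,0],[0,0,0],1],[[-0.02,0.52,0],[0,0,0],1],[[-0.02,0.6,0],[0,0,0],1],[[-0.02,0.68,0],[0,0,0],1],[[-0.02,0.76,0],[0,0,0],1],[[-0.03,0.84,0],[0,0,0],1],[[-0.03,0.92,0],[0,0,0],1],[[-0.03,1,0],[0,0,0],1],[[-0.03,1,0],[0,0,0],1]]'
python3 - <<'E'
from h import *
snap('wrist','pics/w2.png')
X=cloud('wrist');x,y,z=X[...,0],X[...,1],X[...,2]
m=(abs(z-290)<4)&(abs(x-684)<45)&(y<90)&(y>-180)
p=X[m];print(len(p),np.percentile(p,[1,50,99],axis=0))
E
```

```text
clock: 2.8
position: [684.4, -186.9, 281.4]
ee_rot: [-0.015, 1.0, -0.0, -0.0]
contact_force: [0.4, -0.4, 0.1]
gripper_width: 0.0
grasp_force: 0.0
clock: 4.1
position: [682.4, -84.5, 281.5]
ee_rot: [-0.017, 1.0, 0.0, 0.0]
contact_force: [-0.5, -1.2, 1.1]
gripper_width: -0.1
grasp_force: 0.7
22575 [[646.27473218 -84.71582793 287.11133329]
 [671.49711352 -24.66652699 288.99059595]
 [711.34402524  16.17853064 290.76518213]]
```

View pics/w2.png

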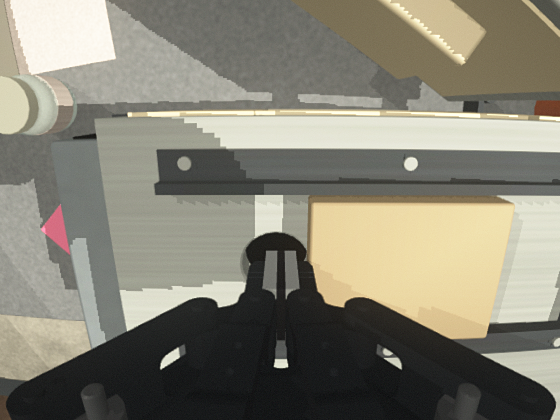

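The cover is now at columns 310–513, with its left edge at y≈+16 and its centre about 59 mm left of the vent. The vent hole is showing as the dark spot at (277,245). I'll push 30 mm more, then back off, rise and go over to the front of the door.

```bash
python3 -m jog '[[[0,0.08,0],[0,0,0],1],[[0,0.16,0],[0,0,0],1],[[-0.01,0.24,0],[0,0,0],1],[[-0.01,0.3,0],[0,0,0],1],[[-0.01,0.3,0],[0,0,0],1],[[-0.01,0.2,0],[0,0,0],1],[[-0.01,0.15,0],[0,0,0],1],[[-0.01,0.15,0.3],[0,0,0],1],[[-0.01,0.15,0.6],[0,0,0],1],[[-0.01,0.15,0.6],[0,0,0],1]]'
python3 - <<'E'
from h import *
snap('top','pics/t2.png')
X=cloud('top');x,y,z=X[...,0],X[...,1],X[...,2]
g=np.load('top.npz')['frame'].astype(int)
m=(abs(z-290)<5)&(abs(x-684)<45)&(y<90)&(y>-150)&(g[...,0]-g[...,2]>25)
p=X[m];print(len(p),np.percentile(p,[2,98],axis=0), read_state()['position'])
E
python3 -m jog '[[[-0.4,0,0],[0,0,0],1],[[-0.8,0,0],[0,0,0],1],[[-1,0,0],[0,0,0],1]]' && python3 -m jog '[[[-0.4,0,0],[0,0,0],1],[[-0.8,0,0],[0,0,0],1],[[-1,0,0],[0,0,0],1]]' && python3 -m jog '[[[-0.3,0,0],[0,0,0],1],[[-0.5,0,0],[0,0,0],1],[[-0.65,0,0],[0,0,0],1],[[-0.65,0,0],[0,0,0],1]]'
```

```text
clock: 5.15
position: [682.9, -72.1, 346.6]
ee_rot: [-0.016, 1.0, -0.0, 0.005]
contact_force: [0.1, 0.1, 1.1]
gripper_width: -0.0
grasp_force: 0.0
1209 [[646.96283444 -40.56051378 286.77717629]
 [714.40867392  46.19555555 293.30905794]] [682.07655594 -71.63577978 343.91757688]
clock: 5.5
position: [578.4, -71.4, 340.4]
ee_rot: [-0.016, 1.0, 0.0, -0.001]
contact_force: [0.7, -0.5, 1.2]
gripper_width: 0.1
grasp_force: 0.0
clock: 5.8
position: [478.0, -71.3, 340.6]
ee_rot: [-0.016, 1.0, 0.0, -0.001]
contact_force: [0.7, -0.3, 1.2]
gripper_width: -0.3
grasp_force: 0.0
clock: 6.2
position: [414.7, -71.1, 341.2]
ee_rot: [-0.016, 1.0, 0.0, 0.0]
contact_force: [0.8, -0.2, 0.6]
gripper_width: -0.1
grasp_force: 0.0
```

View pics/t2.png

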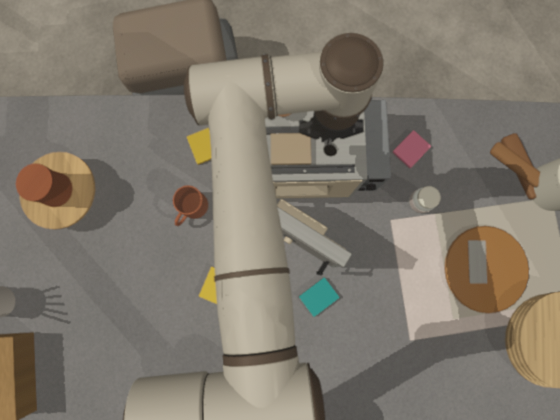

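The cover lies at columns 268–311 with its centre at y≈+2.5, 90 mm from the vent, and the hole is visible at (330,149). The next step is to lower the fingers in front of the door and push it about 10 mm per row.

```bash
python3 -m jog '[[[0,0,-0.4],[0,0,0],1],[[0,0,-0.8],[0,0,0],1],[[0,0,-1],[0,0,0],1],[[0,0,-1],[0,0,0],1]]' && python3 -m jog '[[[0.05,0,-0.12],[0,0,0],1],[[0.15,-0.03,-0.12],[0,0,0],1],[[0.25,-0.05,-0.12],[0,0,0],1],[[0.35,-0.08,-0.12],[0,0,0],1],[[0.45,-0.1,-0.12],[0,0,0],1],[[0.55,-0.12,-0.12],[0,0,0],1],[[0.65,-0.15,-0.12],[0,0,0],1],[[0.75,-0.18,-0.12],[0,0,0],1],[[0.85,-0.2,-0.12],[0,0,0],1],[[0.95,-0.22,-0.12],[0,0,0],1],[[1,-0.24,-0.12],[0,0,0],1]]' && python3 -m jog '[[[0.08,-0.02,0],[0,0,0],1],[[0.16,-0.04,0],[0,0,0],1],[[0.24,-0.06,0],[0,0,0],1],[[0.32,-0.08,0],[0,0,0],1],[[0.38,-0.1,0],[0,0,0],1],[[0.44,-0.1,0],[0,0,0],1],[[0.44,-0.1,0],[0,0,0],1]]'
```

```text
clock: 6.6
position: [414.7, -71.1, 237.9]
ee_rot: [-0.016, 1.0, -0.0, -0.004]
contact_force: [0.7, -0.1, 0.7]
gripper_width: 0.1
grasp_force: 0.0
clock: 7.7
position: [517.8, -94.8, 229.2]
ee_rot: [-0.016, 1.0, 0.0, 0.001]
contact_force: [-1.3, 2.4, 0.2]
gripper_width: 0.1
grasp_force: 0.8
clock: 8.4
position: [561.5, -105.2, 229.3]
ee_rot: [-0.016, 1.0, -0.0, 0.001]
contact_force: [0.2, 0.1, -0.5]
gripper_width: 0.1
grasp_force: 0.0
```

```bash
python3 -m jog '[[[0.03,0,0],[0,0,0],1],[[0.06,0,0],[0,0,0],1],[[0.06,0,0],[0,0,0],1]]' && python3 -m jog '[[[0.03,0,0],[0,0,0],1],[[0.03,0,0],[0,0,0],1]]'&& python3 -m jog '[[[0.03,0,0],[0,0,0],1],[[0.03,0,0],[0,0,0],1]]'
```

```text
clock: 8.7
position: [566.2, -105.1, 229.3]
ee_rot: [-0.016, 1.0, -0.0, -0.0]
contact_force: [-2.6, -0.9, 0.4]
gripper_width: 0.0
grasp_force: 0.8
clock: 8.9
position: [566.1, -105.1, 229.4]
ee_rot: [-0.016, 1.0, -0.0, -0.004]
contact_force: [-9.3, 0.4, 4.7]
gripper_width: -0.0
grasp_force: 4.9
clock: 9.1
position: [566.0, -105.1, 229.4]
ee_rot: [-0.016, 1.0, 0.0, -0.007]
contact_force: [-17.4, 2.2, 9.0]
gripper_width: 0.2
grasp_force: 8.8
```

The arm stops at x=566, where the shut door is expected (about 568), and the force is rising, so the door is against the case. I'll back off, rise and check.

```bash
python3 -m jog '[[[-0.1,0,0],[0,0,0],1],[[-0.4,0,0],[0,0,0],1],[[-0.8,0,0],[0,0,0],1],[[-1,0,0],[0,0,0],1]]' && python3 -m jog '[[[0,-0.2,0.4],[0,0,0],1],[[0,-0.6,0.7],[0,0,0],1],[[0,-1,0.8],[0,0,0],1],[[0,-1,0.8],[0,0,0],1]]' && python3 -m jog '[[[-0.4,-0.2,0],[0,0,0],1],[[-0.6,-0.5,0],[0,0,0],1],[[-0.7,-1,0],[0,0,0],1],[[-0.7,-1,0],[0,0,0],1],[[-0.7,-1,0],[0,0,0],1],[[-0.7,-1,0],[0,0,0],1]]'
python3 - <<'E'
from h import *
snap('top','pics/t3.png')
X=cloud('top');x,y,z=X[...,0],X[...,1],X[...,2]
m=(abs(z-267)<6)&(x>540)&(x<612)&(y<120)&(y>-185)
p=X[m][:,:2].astype(np.float32);print(len(p),cv2.minAreaRect(p),cv2.fitLine(p,cv2.DIST_HUBER,0,.01,.01).ravel(),read_state()['contact_force'])
m=(abs(z-275)<4)&(x>615)&(x<880)&(y<125)&(y>-180)
p=X[m][:,:2].astype(np.float32);print(cv2.minAreaRect(p))
g=np.load('top.npz')['frame'].astype(int)
m=(abs(z-290)<5)&(abs(x-684)<45)&(y<90)&(y>-150)&(g[...,0]-g[...,2]>25)
print(np.percentile(X[m],[2,98],axis=0))
E
```

```text
clock: 9.5
position: [470.4, -104.7, 229.5]
ee_rot: [-0.016, 1.0, 0.0, 0.001]
contact_force: [0.6, 0.0, 0.5]
gripper_width: -0.0
grasp_force: 0.0
clock: 9.9
position: [473.7, -208.1, 311.8]
ee_rot: [-0.014, 1.0, -0.001, 0.003]
contact_force: [0.6, 0.2, -0.8]
gripper_width: 0.3
grasp_force: 0.0
clock: 10.5
position: [402.7, -304.1, 309.1]
ee_rot: [-0.016, 1.0, 0.0, 0.0]
contact_force: [-0.5, 1.0, -1.1]
gripper_width: 0.1
grasp_force: 0.0
1957 ((594.7279052734375, -30.097991943359375), (38.93752670288086, 280.6024169921875), 1.8038415908813477) [ 1.4262745e-02 -9.9989825e-01  5.9275763e+02 -2.8696333e+01] [0.1639463  0.20700155 0.08270591]
((743.15185546875, -25.837570190429688), (261.689453125, 281.3169860839844), 1.756006121635437)
[[646.95648943 -40.81077096 287.02559006]
 [715.21103502  45.84862636 293.62108115]]
```

View pics/t3.png

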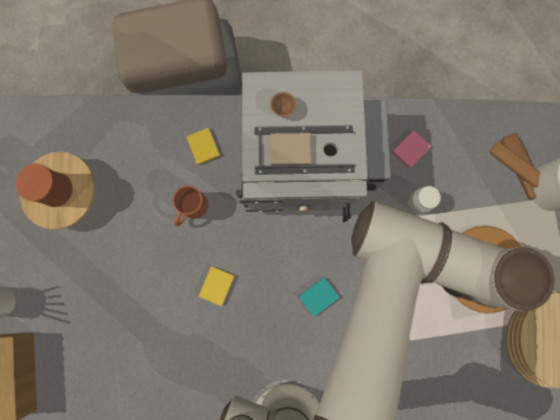

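The picture shows the door flat along the case front (row ~188) and parallel to it (1.80° against 1.76°). The hole is fully open at (330,149), the cover is at (291,149), and the pots and jar haven't moved.

```bash
python3 -c "
from bench import *
print(job_done())"
```

```text
the job is handed in; nothing more can be done
None
```

I handed the job in at about 10.5 s of the 42 s limit, verdict not shown: the door is pushed shut against the case, the vent is fully open with the cover about 90 mm to its left, and the pots and jar in view are unmoved (the cups inside could not be seen).

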